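# Set the height gauges on the rail in order

### The job

Stand the four steel height gauges upright on the gauge rail in order of height, one centred on each of the four ring marks, with the shortest next to the green button and the tallest next to the red button. Do not knock a gauge over, and leave the bottle, the tally counter and the loose cap where they are.

Things in the scene. Friction and masses are not known exactly. Their poses are not given: they have to be found in the camera images.
- gauge_50: the shortest of four loose turned steel height gauges, upright: 50 mm tall, round base 40 mm across and 8 mm thick, above it (from 10 mm up) a straight 36 mm round body to grip, 1 black round pip on its flat top; 150 g, give or take 40 %; origin at the centre of its underside, z up along its axis
- gauge_65: the second shortest of four loose turned steel height gauges, upright: 65 mm tall, round base 40 mm across and 8 mm thick, above it (from 10 mm up) a straight 36 mm round body to grip, 2 black round pips on its flat top; 190 g, give or take 40 %; origin at the centre of its underside, z up along its axis
- gauge_80: the second tallest of four loose turned steel height gauges, upright: 80 mm tall, round base 40 mm across and 8 mm thick, above it (from 10 mm up) a straight 36 mm round body to grip, 3 black round pips on its flat top; 230 g, give or take 40 %; origin at the centre of its underside, z up along its axis
- gauge_95: the tallest of four loose turned steel height gauges, upright: 95 mm tall, round base 40 mm across and 8 mm thick, above it (from 10 mm up) a straight 36 mm round body to grip, 4 black round pips on its flat top; 270 g, give or take 40 %; origin at the centre of its underside, z up along its axis
- rail: fixed flat aluminium gauge rail, 60 mm (x) by 310 mm (y) by 10 mm high, lying on the worktop; origin at the centre of its underside, y along its length. On its flat top (10 mm above the origin) lie four white disc marks, each in a dark ring 52 mm across, centred on x = 0 at y = -97.5, -32.5, +32.5 and +97.5 mm in the rail's frame (65 mm apart)
- green_end: fixed green button, 24 mm across and 3 mm high, on the top of the rail near one of its two ends (135 mm from the rail's middle; which end changes); origin at the centre of its underside
- red_end: fixed red button, like the green one, at the rail's other end; origin at the centre of its underside
- bottle: bystander: amber bottle with a yellow cap, 66 mm across and 108 mm tall, standing loose; origin at the centre of its underside
- tally: bystander: small round hand tally counter of grey metal with a finger ring, 48 x 72 x 34 mm, lying loose behind the rail; origin at the centre of its underside
- loose_cap: bystander: yellow bottle cap, 65 mm across and 31 mm high, lying loose behind the rail; origin at the centre of its underside
Things that resemble listed ones, but are neither listed nor needed, are in the scene too. What is shaped like the gauge_95 but blue is not meant.

How it is judged:
At the end, for the whole second after the job is handed in: All four gauges stand upright (within 0.1 rad), released and at rest on the rail's top, each within 12 mm along and across of the centre of its own ring mark, in order of height from the shortest next to the green button to the tallest next to the red button (((y of green_end in the frame of rail above 0 m and y of gauge_50 in the frame of rail between 0.0855 and 0.1095 m and y of gauge_65 in the frame of rail between 0.0205 and 0.0445 m and y of gauge_80 in the frame of rail between -0.0445 and -0.0205 m and y of gauge_95 in the frame of rail between -0.1095 and -0.0855 m) or (y of green_end in the frame of rail below 0 m and y of gauge_50 in the frame of rail between -0.1095 and -0.0855 m and y of gauge_65 in the frame of rail between -0.0445 and -0.0205 m and y of gauge_80 in the frame of rail between 0.0205 and 0.0445 m and y of gauge_95 in the frame of rail between 0.0855 and 0.1095 m)) and x of gauge_50 in the frame of rail between -0.012 and 0.012 m and z of gauge_50 in the frame of rail between 0.006 and 0.014 m and angle between each of gauge_50, gauge_65, gauge_80, gauge_95's own z axis and vertical below 0.1 rad and linear speed of each of gauge_50, gauge_65, gauge_80, gauge_95 below 0.02 m/s and angular speed of each of gauge_50, gauge_65, gauge_80, gauge_95 below 0.3 rad/s and x of gauge_65 in the frame of rail between -0.012 and 0.012 m and z of gauge_65 in the frame of rail between 0.006 and 0.014 m and x of gauge_80 in the frame of rail between -0.012 and 0.012 m and z of gauge_80 in the frame of rail between 0.006 and 0.014 m and x of gauge_95 in the frame of rail between -0.012 and 0.012 m and z of gauge_95 in the frame of rail between 0.006 and 0.014 m); the robot touches nothing.
It fails at once if a gauge is knocked over (tilted more than 0.7 rad) (angle between any of gauge_50, gauge_65, gauge_80, gauge_95's own z axis and vertical above 0.7 rad).
It fails at once if the bottle, the tally counter or the loose cap is moved more than 30 mm (distance of any of bottle, tally, loose_cap from where it was at the start of the episode above 0.03 m).
It also fails if it takes over 99 s, if anything falls off the work surface, if the arm or the gripper's body presses on something with over 40 N, if the wrist force passes 120 N, or if a joint passes its speed limit or range.

### The arm

A 7-joint arm with a two-finger parallel gripper is mounted at the origin on a cart in front of the work surface, level with it; the furniture and walls round the work are solid. World frame = base frame: x ahead of the robot, y to its left, z up, the work surface at z = 0. Lengths are in m, angles in rad, forces in N, time in s.
With the tool pointing down it reaches from about 0.35 to 0.9 m from the base axis. Payload 7.2 kg.
Tool frame: the origin (TCP) lies on the centre line of the jaws, within the pads' length; the fingertips stand 14 mm ahead of it and the grasp point (between the pads) lies 5 mm behind it; z points along the fingers, y is the line along which they close (so a half turn about z gives the same grasp; the last joint's range is limited). The gripper opens to 88 mm and grips with 3 to 60 N. Pads are 20 mm wide; open, the fingers measure 115 mm over their backs; the gripper's body (75 mm by 178 mm) begins 61 mm behind the grasp point.
Start: joints at [1.18, 0.411, -0.013, 1.596, 0.006, 1.134, -0.082], TCP at [0.198, -0.593, 0.237] pointing down, gripper open.
Joint ranges: [-2.95, 2.95], [-0.29, 1.99], [-1.47, 1.44], [0.14, 2.54], [-1.03, 4.17], [0.13, 1.85], [-2.86, 2.86]. Speed limits (rad/s): [2.39, 2.39, 3.01, 3.01, 3.14, 3.14, 3.14].

### API

Orientations are given as a unit quaternion [w, x, y, z].
In Python, from plant import ctrl gives the robot as it stands. The module is installed in compiled form; this text tells all that it offers.
- The arm moves only by the tool arm_command, never from a script. Its argument "moves" is one flat list of numbers, 6 for each row, row after row: the shift along the tool's x, y, z in cm, then the turn, a rotation vector about the tool's x, y, z in units of 6 degrees (1.0 is 6 degrees). A call has 1 to 8 rows; each row shifts and turns the commanded pose from where the row before left it, along the tool's axes as they then stand; what a row does not reach is not made up. A row lasts 1/10 s, in which the tool goes at most 50 mm and 8.59 degrees, less where a joint would pass 70% of its speed; a pose out of reach is approached as far as the arm can. A call with a gripper value outside its range is refused whole. "gripper" is the finger opening in cm, from 0 to 8.78, set as the call begins (left out, the last holds). The fingers move at their own pace and stop on an object; "force" is the grip in N (left out, the last holds). Time passes only in rows, so rows that do not move let the fingers close. It gives the time, the measured TCP pose, the force, the opening and the grip force at its end, in the units of the state.
- ctrl.sense(): the state, without advancing time (a new reading comes with each control period).
- ctrl.read_camera(name): name is "scene" or "top" or "wrist"; returns (picture, depth): 400x640x3 uint8, blue, green, red; 400x640 float32, m along the optical axis (not along the pixel's ray), 0 where there is no reading.
- ctrl.camera_model(name): a dict with "fx", "fy", "cx", "cy" (pixels), "T" (4x4, takes a point from camera to world coordinates). Camera axes: x right, y up, looking along -z (the intrinsics and any distortion apply to the point x, -y, -z); pixel columns grow to the right and rows downward; lengths in m; the calibration is good to about 2 mm. A picture is of the moment at which its call begins: read the wrist's pose just before it. camera_model takes no time and is no camera call; for the wrist camera it gives the pose at the moment of the call.
- ctrl.finish_job(): hands the job in; it is judged then, once.
The state is a dict: "t": time; "qpos": joint angles; "qvel": joint speeds; "effort": joint torques, N m; "tool_pos": TCP position; "tcp_rot": TCP orientation; "contact_force": force on the tool from outside, world axes, zero at the start; "ft_torque": the same for the moment, N m; "finger_gap": finger opening in m; "grasp_force": force on a finger pad.
Only numpy, scipy, OpenCV 4.12 (cv2) and the standard library are available. Lean on these libraries where they do the work, as an engineer would, in place of code of your own. Each camera call takes 0.05 s, during which the arm holds its last target. There are 200 camera calls.

## Working session

There is one attempt and no reset: what is moved stays moved. The work goes in short steps, Python scripts to look and compute and a tool call to move; the robot and the scene stay as the last step left them, time stands still between calls to the robot, and variables do not carry over. Pictures are saved under pics/ and viewed, at most 14 in all, crops included, and the job is handed in when it is done.

Besides the shell and the picture viewer there is one more tool, called as a command line: name --argument value ..., lists and objects as JSON in quotes. arm_command: Moves the arm, as the interface text tells. Its arguments: {"type":"object","properties":{"moves":{"type":"array"},"gripper":{"type":"number"},"force":{"type":"number"}},"required":["moves"]}

```bash
mkdir -p pics; cat > h.py <<'E'
import numpy as np, cv2
from plant import ctrl
from scipy.spatial.transform import Rotation as R
def pts(cam, depth, m):
    v,u=np.mgrid[0:400,0:640]
    z=depth; x=(u-m['cx'])/m['fx']*z; y=(v-m['cy'])/m['fy']*z
    P=np.stack([x,-y,-z,np.ones_like(z)],-1)
    return (P@np.array(m['T']).T)[...,:3]
def ray(m,u,v,z):
    T=np.array(m['T']); d=T[:3,:3]@np.array([(u-m['cx'])/m['fx'],-(v-m['cy'])/m['fy'],-1.])
    o=T[:3,3]; return o+d*(z-o[2])/d[2]
E
python3 - <<'E'
from h import *
for c in ["scene","top"]:
    im,d=ctrl.read_camera(c); m=ctrl.camera_model(c); print(c,{k:(v if k!='T' else np.round(v,3)) for k,v in m.items()})
    cv2.imwrite(f"pics/{c}0.png",im); np.savez(f"{c}0.npz",im=im,d=d,**{k:np.array(v) for k,v in m.items() if k in('fx','fy','cx','cy','T')})
s=ctrl.sense(); print(s)
E
```

```text
scene {'fx': 408.11895110157366, 'fy': 408.11895110157366, 'cx': 318.5310487114859, 'cy': 191.96056580478924, 'T': array([[-0.628,  0.436, -0.645, -0.017],
       [-0.778, -0.357,  0.517,  0.702],
       [-0.004,  0.826,  0.563,  0.567],
       [ 0.   ,  0.   ,  0.   ,  1.   ]])}
top {'fx': 501.24267892449217, 'fy': 501.24267892449217, 'cx': 332.00709369838916, 'cy': 200.53332243120957, 'T': array([[ 0.015,  0.985, -0.169,  0.414],
       [-1.   ,  0.016,  0.002,  0.209],
       [ 0.005,  0.169,  0.986,  1.126],
       [ 0.   ,  0.   ,  0.   ,  1.   ]])}
{'t': 0.1, 'qpos': array([ 1.17983706,  0.41179842, -0.01272909,  1.59692022,  0.00560329,
        1.13428653, -0.08220671]), 'qvel': array([ 0.00058699,  0.00064595,  0.00074198, -0.00370794, -0.00090476,
        0.00046037, -0.00111508]), 'effort': array([ 1.78078619e-03, -5.89096284e+01,  6.43398855e-01, -2.91710222e+01,
       -5.38229907e-02,  1.44747645e-02,  1.04076996e-04]), 'tool_pos': array([ 0.19808472, -0.59234504,  0.23592288]), 'tcp_rot': array([-6.70470830e-04,  9.87003551e-01,  1.60696971e-01, -1.56236607e-04]), 'contact_force': array([4.90672740e-01, 3.31907992e-04, 3.72486950e-01]), 'ft_torque': array([ 0.02975089, -0.00664838,  0.01019517]), 'grasp_force': 0.0, 'finger_gap': 0.08797153594008858}
```

View pics/top0.png

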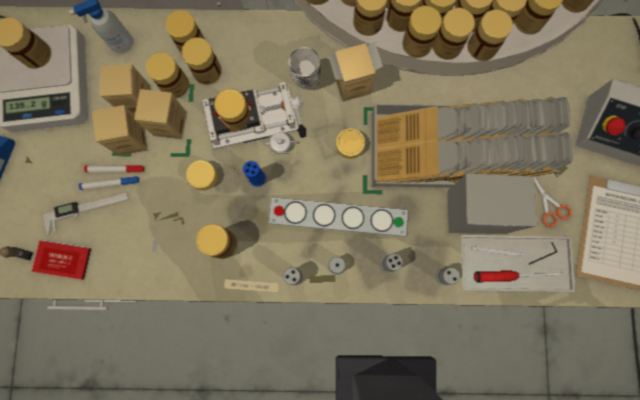

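View pics/scene0.png

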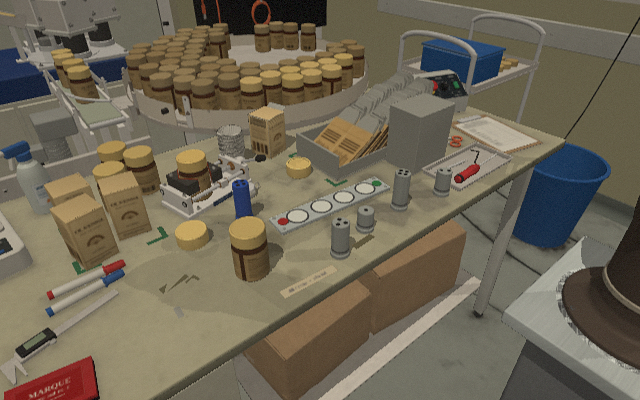

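The top view shows the four gauges at about (292,276), (338,265), (393,262) and (451,274). The rail's red button is at (278,210) and its green one at (398,222). In the scene view the bottle is at (250,250) and the blue lookalike at (241,198).

```bash
python3 - <<'E'
from h import *
L=np.load("top0.npz"); m={k:L[k] for k in('fx','fy','cx','cy','T')}; im=L['im']; P=pts(0,L['d'],m)
for (u,v) in [(292,276),(338,265),(393,262),(451,274),(254,174)]:
    w=P[v-22:v+22,u-22:u+22].reshape(-1,3); zt=np.percentile(w[w[:,2]>.03][:,2],85) 
    t=w[abs(w[:,2]-zt)<.006]
    print((u,v),"ztop",zt.round(4),len(t),"mid-extents",((t.max(0)+t.min(0))/2).round(4),"mean",t.mean(0).round(4),"size",(t.max(0)-t.min(0)).round(3))
hsv=cv2.cvtColor(im,cv2.COLOR_BGR2HSV)
for n,(u0,v0),lo in [("red",(278,210),None),("green",(398,222),None)]:
    s=hsv[v0-12:v0+12,u0-12:u0+12]; k=(s[...,1]>120)
    vv,uu=np.nonzero(k); print(n,k.sum(),uu.mean()+u0-12,vv.mean()+v0-12, ray(m,uu.mean()+u0-12,vv.mean()+v0-12,.013).round(4))
g=cv2.cvtColor(im,cv2.COLOR_BGR2GRAY); 
roi=np.zeros_like(g); roi[190:240,265:412]=((g>170)*255)[190:240,265:412]
for c in cv2.findContours(roi,cv2.RETR_EXTERNAL,cv2.CHAIN_APPROX_NONE)[0]:
    a=cv2.contourArea(c)
    if a>100:
        (x,y),r=cv2.minEnclosingCircle(c); M=cv2.moments(c); u,v=M['m10']/a,M['m01']/a; print("disc",a,round(u,1),round(v,1),round(r,1),ray(m,u,v,.0105).round(4))
# rail depth
for u,v in[(324,203),(338,217),(310,216)]: print(P[v,u].round(4))
for u,v in[(230,290),(420,250)]: print('table',P[v,u].round(4))
big=cv2.resize(im[180:310,240:480],None,fx=3.3,fy=3.3,interpolation=cv2.INTER_CUBIC); cv2.imwrite("pics/crop1.png",big)
E
```

```text
(292, 276) ztop 0.0822 226 mid-extents [0.4354 0.2864 0.0805] mean [0.4349 0.2869 0.0801] size [0.035 0.033 0.009]
(338, 265) ztop 0.0519 212 mid-extents [0.4597 0.1923 0.0505] mean [0.4605 0.1923 0.05  ] size [0.034 0.032 0.009]
(393, 262) ztop 0.0967 236 mid-extents [0.4667 0.0761 0.0955] mean [0.4665 0.0763 0.0948] size [0.035 0.035 0.009]
(451, 274) ztop 0.0667 220 mid-extents [ 0.4419 -0.0473  0.065 ] mean [ 0.4411 -0.0469  0.0647] size [0.033 0.036 0.009]
(254, 174) ztop 0.0969 216 mid-extents [0.6565 0.3782 0.0961] mean [0.6567 0.3776 0.095 ] size [0.035 0.034 0.01 ]
red 76 278.5394736842105 210.4736842105263 [0.5806 0.3257 0.013 ]
green 59 397.93220338983053 221.52542372881356 [0.5599 0.0577 0.013 ]
disc 236.5 381.4 220.1 9.1 [0.5629 0.0945 0.0105]
disc 234.0 352.5 217.4 9.1 [0.5678 0.1593 0.0105]
disc 233.5 323.7 214.6 9.1 [0.5731 0.2242 0.0105]
disc 234.0 294.9 212.0 9.1 [0.5781 0.289  0.0105]
[0.6001 0.224  0.0077]
[0.5689 0.1919 0.0065]
[0.5691 0.2548 0.0138]
table [0.4032 0.4282 0.0006]
table [ 0.4981  0.0066 -0.0014]
```

View pics/crop1.png

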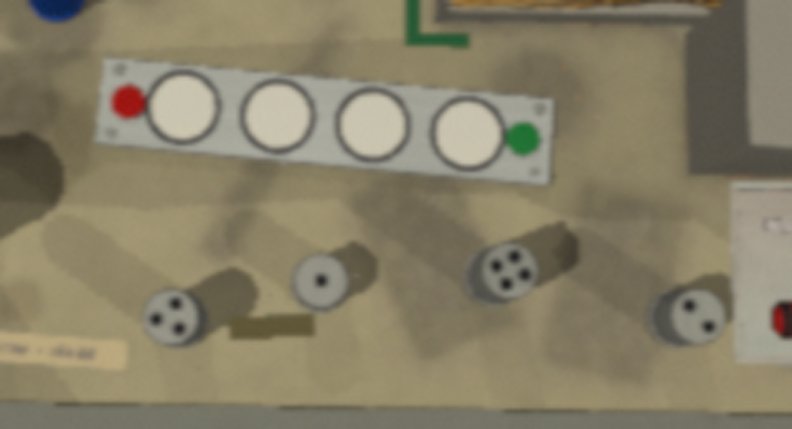

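The pip counts match the heights. World positions:

| Item | Position (x, y) | Target |
|---|---|---|
| gauge_80 | (.435, .287) | (.573, .224) |
| gauge_50 | (.460, .192) | (.563, .0945) |
| gauge_95 | (.4665, .076) | (.578, .289) |
| gauge_65 | (.441, -.047) | (.568, .159) |

The green button is at the low-y end. I'll grip across the rail, so first I turn the tool by 67°.

arm_command --moves '[0,0,0,0,0,-1.4,0,0,0,0,0,-1.4,0,0,0,0,0,-1.4,0,0,0,0,0,-1.4,0,0,0,0,0,-1.4,0,0,0,0,0,-1.4,0,0,0,0,0,-1.4,0,0,0,0,0,-1.4]' --gripper 8.78 --force 40

```text
t: 0.9
tool_pos: [0.1981, -0.5925, 0.2362]
tcp_rot: [-0.0, 0.731, 0.682, 0.0]
contact_force: [-0.2, -0.9, 0.4]
finger_gap: 0.088
grasp_force: 0.0
```

```bash
cat >> h.py <<'E'
def delta(p, yaw=-4.4):
    s=ctrl.sense(); q=s['tcp_rot']; Rm=R.from_quat([q[1],q[2],q[3],q[0]])
    y=np.radians(yaw); Y=np.array([np.cos(y),np.sin(y),0]); Z=np.array([0,0,-1.]); X=np.cross(Y,Z)
    e=(Rm.inv()*R.from_matrix(np.stack([X,Y,Z],1))).as_rotvec()
    print('t',round(s['t'],2),'tcp',s['tool_pos'].round(4),'gap',round(s['finger_gap'],4),'f',round(s['grasp_force'],1))
    print('tool delta cm',(Rm.inv().apply(np.array(p)-s['tool_pos'])*100).round(2),'turn units',(np.degrees(e)/6).round(2))
E
python3 -c "
from h import *
delta([.4415,-.047,.2]); print(ctrl.sense()['qpos'].round(2))"
```

```text
t 0.9 tcp [ 0.1981 -0.5925  0.2362] gap 0.088 f 0.0
tool delta cm [56.09 20.52  3.65] turn units [-0.   -0.01  0.07]
[ 1.35  0.43 -0.25  1.58  0.11  1.15  1.01]
```

arm_command --moves '[4.6,1.7,0.3,0,0,0,4.6,1.7,0.3,0,0,0,4.6,1.7,0.3,0,0,0,4.6,1.7,0.3,0,0,0,4.6,1.7,0.3,0,0,0,4.6,1.7,0.3,0,0,0,4.6,1.7,0.3,0,0,0,4.6,1.7,0.3,0,0,0]'

```text
t: 1.7
tool_pos: [0.3617, -0.2341, 0.2126]
tcp_rot: [0.0, 0.733, 0.68, -0.0]
contact_force: [0.6, -0.6, 0.1]
finger_gap: 0.0878
grasp_force: 0.0
```

arm_command --moves '[4.6,1.7,0.3,0,0,0,4.6,1.7,0.3,0,0,0,4.6,1.7,0.3,0,0,0,4.6,1.7,0.3,0,0,0,0,0,0,0,0,0,0,0,0,0,0,0,0,0,0,0,0,0]'

```text
t: 2.4
tool_pos: [0.4425, -0.0588, 0.2003]
tcp_rot: [-0.0, 0.734, 0.68, -0.001]
contact_force: [0.1, -0.5, -0.9]
finger_gap: 0.088
grasp_force: 0.0
```

```bash
python3 -c "
from h import *
delta([.4415,-.047,.2]); print(ctrl.sense()['qpos'].round(2))
im,d=ctrl.read_camera('wrist'); m=ctrl.camera_model('wrist'); cv2.imwrite('pics/w1.png',im)
P=pts(0,d,m); k=(abs(P[...,2]-.065)<.006)&(abs(P[...,0]-.44)<.06)&(abs(P[...,1]+.047)<.06); t=P[k]; print(k.sum(),t.mean(0),(t.max(0)+t.min(0))/2,t.max(0)-t.min(0)); print(np.array(m['T']).round(3))
"
```

```text
t 2.4 tcp [ 0.4425 -0.0588  0.2003] gap 0.088 f 0.0
tool delta cm [ 1.17 -0.19  0.03] turn units [-0.01  0.01  0.  ]
[ 0.6   0.21 -0.64  2.02  0.15  0.96 -0.2 ]
1307 [ 0.44158047 -0.04754476  0.0647373 ] [ 0.44152667 -0.0481413   0.06327253] [0.03511018 0.03550768 0.00838642]
[[ 0.997  0.075  0.021  0.448]
 [-0.078  0.965  0.251  0.01 ]
 [-0.001 -0.252  0.968  0.348]
 [ 0.     0.     0.     1.   ]]
```

View pics/w1.png

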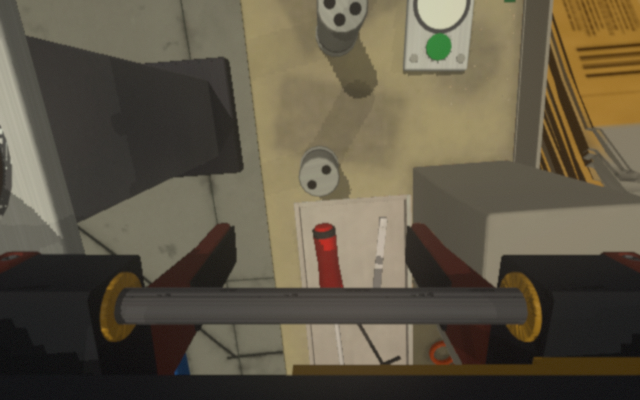

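The wrist view shows gauge_65 (2 pips) at (320,172), matching the top-camera position. The grey box on the right might come close to the gripper body, so I'll measure its extents.

```bash
python3 - <<'E'
from h import *
L=np.load("top0.npz"); m={k:L[k] for k in('fx','fy','cx','cy','T')}; P=pts(0,L['d'],m)[150:300,400:600].reshape(-1,3)
b=P[(P[:,2]>.06)&(P[:,0]>.5)&(P[:,0]<.68)]; print('box',b.min(0).round(3),b.max(0).round(3))
n=b[b[:,1]>-.12]; print('near', n[:,0].min(), n[:,2].max(), n[:,1].max())
t=P[(P[:,0]<.5)&(P[:,1]<-.07)&(P[:,2]>.004)&(P[:,2]<.05)]; print('tray',t.min(0).round(3),t.max(0).round(3))
E
```

```text
box [ 0.535 -0.268  0.06 ] [0.68  0.024 0.177]
near 0.5347812708837874 0.17184622781935233 0.023918734362370325
tray [ 0.395 -0.393  0.004] [ 0.5   -0.072  0.031]
```

```bash
python3 - <<'E'
from h import *
im,d=ctrl.read_camera('wrist'); m=ctrl.camera_model('wrist'); P=pts(0,d,m)
b=P[120:280,400:640].reshape(-1,3); t=b[(b[:,2]>.15)&(b[:,2]<.19)]; print('top',np.percentile(t,[0.5,50,99.5],axis=0).round(3))
b=b[(b[:,2]>.05)&(b[:,2]<.19)&(b[:,0]>.48)]
for lo in np.arange(-.2,.06,.02):
    n=b[(b[:,1]>lo)&(b[:,1]<lo+.02)]
    if len(n)>20: print(round(lo,2),len(n),np.percentile(n[:,0],1).round(4),n[:,2].max().round(3))
t=P[(P[...,2]>.006)&(P[...,2]<.04)&(P[...,1]<-.06)&(P[...,0]<.53)&(P[...,0]>.38)]; print('tray',np.percentile(t,[.5,50,99.5],axis=0).round(3))
E
```

```text
top [[ 0.486 -0.096  0.15 ]
 [ 0.577 -0.069  0.166]
 [ 0.627 -0.054  0.188]]
-0.12 78 0.5354 0.121
-0.1 2916 0.5355 0.168
-0.08 7272 0.5361 0.19
-0.06 9460 0.537 0.19
-0.04 2282 0.6482 0.103
-0.02 366 0.648 0.088
tray [[ 0.412 -0.293  0.006]
 [ 0.447 -0.142  0.015]
 [ 0.529 -0.084  0.027]]
```

The box starts at x>.5355 for y<-.045. I'll turn the tool another +44° for this pick so its body stays clear of the box.

arm_command --moves '[1.1,-0.2,0,0,0,-1.4,0,0,0,0,0,-1.4,0,0,0,0,0,-1.4,0,0,0,0,0,-1.4,0,0,0,0,0,-1.4,0,0,0,0,0,-0.4,0,0,0,0,0,0]' --gripper 6.4

```text
t: 3.2
tool_pos: [0.4416, -0.0479, 0.2007]
tcp_rot: [0.0, 0.423, 0.906, -0.0]
contact_force: [0.3, -0.3, 0.8]
finger_gap: 0.0642
grasp_force: 0.0
```

```bash
python3 -c "
from h import *
delta([.4416,-.0475,.036],40)"
```

```text
t 3.2 tcp [ 0.4416 -0.0479  0.2007] gap 0.0642 f 0.0
tool delta cm [ 0.04  0.03 16.47] turn units [-0.    0.   -0.01]
```

arm_command --moves '[0,0,3.0,0,0,0,0,0,3.0,0,0,0,0,0,3.0,0,0,0,0,0,3.0,0,0,0,0,0,2.2,0,0,0,0,0,1.4,0,0,0,0,0,0.8,0,0,0,0,0,0,0,0,0]'

```text
t: 4.0
tool_pos: [0.4417, -0.0467, 0.0363]
tcp_rot: [-0.0, 0.422, 0.906, -0.0]
contact_force: [0.1, -0.2, 0.1]
finger_gap: 0.0642
grasp_force: 0.0
```

arm_command --moves '[0,0,0,0,0,0,0,0,0,0,0,0,0,0,0,0,0,0,0,0,0,0,0,0,0,0,0,0,0,0,0,0,0,0,0,0,0,0,0,0,0,0]' --gripper 3.0 --force 40

```text
t: 4.7
tool_pos: [0.4422, -0.0468, 0.0371]
tcp_rot: [0.0, 0.422, 0.907, -0.0]
contact_force: [-1.5, -0.0, 6.4]
finger_gap: 0.035
grasp_force: 40.0
```

Gripped. Lifting and turning back.

arm_command --moves '[0,0,-1,0,0,0,0,0,-3.0,0,0,0,0,0,-3.0,0,0,0,0,0,-3.0,0,0,0,0,0,-3.0,0,0,0,0,0,-3.0,0,0,1,0,0,0,0,0,1.3,0,0,0,0,0,1.3]'

```text
t: 5.5
tool_pos: [0.4422, -0.0465, 0.1981]
tcp_rot: [0.001, 0.587, 0.81, 0.0]
contact_force: [-0.4, -0.5, -2.5]
finger_gap: 0.0353
grasp_force: 40.0
```

arm_command --moves '[0,0,0,0,0,1.3,0,0,0,0,0,1.3,0,0,0,0,0,1.2,0,0,0,0,0,0]'

```text
t: 5.9
tool_pos: [0.4417, -0.0462, 0.1971]
tcp_rot: [0.0, 0.734, 0.68, 0.0]
contact_force: [-1.0, -0.2, -1.0]
finger_gap: 0.0353
grasp_force: 40.0
```

```bash
python3 -c "
from h import *
delta([.5678,.1593,.15])"
```

```text
t 5.9 tcp [ 0.4417 -0.0462  0.1971] gap 0.0353 f 40.0
tool delta cm [21.45 11.    4.71] turn units [ 0. -0.  0.]
```

arm_command --moves '[2.0,1.0,0,0,0,0,3.5,1.8,0,0,0,0,3.5,1.8,0,0,0,0,3.5,1.8,0,0,0,0,3.5,1.8,0,0,0,0,3.5,1.8,0,0,0,0,2.0,1.0,2.0,0,0,0,0,0,2.5,0,0,0]'

```text
t: 6.7
tool_pos: [0.5691, 0.1643, 0.1522]
tcp_rot: [-0.001, 0.73, 0.683, 0.002]
contact_force: [0.1, -0.4, -1.7]
finger_gap: 0.0353
grasp_force: 40.0
```

arm_command --moves '[0,0,0,0,0,0,0,0,0,0,0,0]'

```text
t: 6.9
tool_pos: [0.5674, 0.1592, 0.1517]
tcp_rot: [-0.0, 0.733, 0.681, -0.001]
contact_force: [-0.1, 0.4, 0.2]
finger_gap: 0.0354
grasp_force: 40.0
```

```bash
python3 -c "
from h import *
delta([.5678,.1593,.048])
im,d=ctrl.read_camera('wrist'); m=ctrl.camera_model('wrist'); cv2.imwrite('pics/w2.png',im)"
```

```text
t 6.9 tcp [0.5674 0.1592 0.1517] gap 0.0354 f 40.0
tool delta cm [1.000e-02 6.000e-02 1.037e+01] turn units [-0.01  0.    0.03]
```

View pics/w2.png

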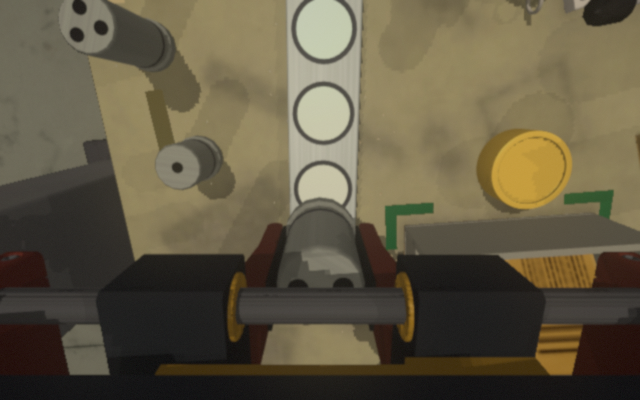

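The wrist view shows gauge_65 held upright at (320,245) over the rail, and the marks behind it at (324,187), (324,112) and (324,28). Descending.

arm_command --moves '[0,0,2,0,0,0,0,0,3,0,0,0,0,0,2.5,0,0,0,0,0,1.5,0,0,0,0,0,0.8,0,0,0,0,0,0.4,0,0,0,0,0,0.1,0,0,0,0,0,0,0,0,0]'

```text
t: 7.75
tool_pos: [0.5683, 0.1599, 0.0495]
tcp_rot: [0.0, 0.733, 0.68, 0.001]
contact_force: [-0.5, 0.9, -2.1]
finger_gap: 0.0355
grasp_force: 40.0
```

arm_command --moves '[0,0,0.1,0,0,0,0,0,0.1,0,0,0,0,0,0,0,0,0]'

```text
t: 8.05
tool_pos: [0.5681, 0.1598, 0.0472]
tcp_rot: [0.0, 0.733, 0.68, 0.0]
contact_force: [-0.5, -0.0, 2.7]
finger_gap: 0.0355
grasp_force: 40.0
```

Contact has been felt. Opening, then lifting.

arm_command --moves '[0,0,0,0,0,0,0,0,0,0,0,0,0,0,0,0,0,0,0,0,0,0,0,0,0,0,0,0,0,0,0,0,0,0,0,0]' --gripper 8.0

```text
t: 8.65
tool_pos: [0.5677, 0.1597, 0.0466]
tcp_rot: [-0.0, 0.733, 0.68, -0.0]
contact_force: [0.2, 0.2, -0.6]
finger_gap: 0.0782
grasp_force: 0.0
```

arm_command --moves '[0,0,-1,0,0,0,0,0,-3,0,0,0,0,0,-3,0,0,0,0,0,-3,0,0,0,0,0,-3,0,0,0,0,0,-1,0,0,0,0,0,0,0,0,0]'

```text
t: 9.35
tool_pos: [0.5686, 0.16, 0.1885]
tcp_rot: [0.001, 0.733, 0.68, 0.001]
contact_force: [-0.0, 0.1, -0.4]
finger_gap: 0.08
grasp_force: 0.0
```

```bash
cat >> h.py <<'E'
def topfind(xy,h,cam='top',base=0.):
    im,d=ctrl.read_camera(cam); P=pts(0,d,ctrl.camera_model(cam)).reshape(-1,3)
    t=P[(abs(P[:,2]-h-base)<.006)&(np.hypot(P[:,0]-xy[0],P[:,1]-xy[1])<.035)]
    print(cam,xy,len(t),'mean',t.mean(0).round(4),'mid',((t.max(0)+t.min(0))/2).round(4)) if len(t) else print('none')
E
python3 -c "
from h import *
topfind((.568,.1593),.065,base=.01)
topfind((.4605,.1923),.05)
delta([.4605,.1923,.19])"
```

```text
none
top (0.4605, 0.1923) 217 mean [0.4603 0.1925 0.0501] mid [0.4598 0.1923 0.0495]
t 9.45 tcp [0.5673 0.1593 0.1858] gap 0.08 f 0.0
tool delta cm [  2.49 -10.9   -0.41] turn units [-0.01  0.01  0.01]
```

arm_command --moves '[0.5,-2.5,0,0,0,0,1.0,-4.2,0,0,0,0,1.0,-4.2,0,0,0,0,0,0,2,0,0,0,0,0,3,0,0,0,0,0,3,0,0,0,0,0,2,0,0,0,0,0,0,0,0,0]'

```text
t: 10.25
tool_pos: [0.4582, 0.1915, 0.083]
tcp_rot: [-0.002, 0.733, 0.68, -0.003]
contact_force: [-0.5, -0.2, -0.1]
finger_gap: 0.0801
grasp_force: 0.0
```

```bash
python3 -c "
from h import *
delta([.4602,.1924,.028])"
```

```text
t 10.25 tcp [0.4582 0.1915 0.083 ] gap 0.0801 f 0.0
tool delta cm [0.12 0.23 5.5 ] turn units [-0.07  0.03  0.02]
```

arm_command --moves '[0,0,2,0,0,0,0,0,2,0,0,0,0,0,1.0,0,0,0,0,0,0.6,0,0,0,0,0,0,0,0,0,0,0,0,0,0,0]'

```text
t: 10.85
tool_pos: [0.4613, 0.193, 0.0312]
tcp_rot: [0.0, 0.733, 0.68, 0.0]
contact_force: [-0.2, 0.5, 0.6]
finger_gap: 0.0799
grasp_force: 0.0
```

arm_command --moves '[0,0,0,0,0,0,0,0,0,0,0,0,0,0,0,0,0,0,0,0,0,0,0,0,0,0,0,0,0,0,0,0,0,0,0,0,0,0,0,0,0,0]' --gripper 3.0

```text
t: 11.55
tool_pos: [0.461, 0.1928, 0.0307]
tcp_rot: [0.0, 0.733, 0.68, 0.0]
contact_force: [0.0, -0.7, 0.1]
finger_gap: 0.0355
grasp_force: 40.0
```

arm_command --moves '[0,0,-1,0,0,0,0,0,-3,0,0,0,0,0,-3,0,0,0,0,0,-3,0,0,0,0,0,-2,0,0,0,0,0,0,0,0,0]'

```text
t: 12.15
tool_pos: [0.4622, 0.1936, 0.1536]
tcp_rot: [0.001, 0.733, 0.68, 0.002]
contact_force: [-0.3, -0.4, -1.8]
finger_gap: 0.0354
grasp_force: 40.0
```

```bash
python3 -c "
from h import *
delta([.5629,.0945,.15])"
```

```text
t 12.15 tcp [0.4622 0.1936 0.1536] gap 0.0354 f 40.0
tool delta cm [-9.12 10.79  0.39] turn units [ 0.04 -0.02  0.02]
```

arm_command --moves '[-1.0,1.2,0,0,0,0,-2.0,2.4,0,0,0,0,-2.0,2.4,0,0,0,0,-2.0,2.4,0,0,0,0,-1.5,1.8,0,0,0,0,-0.5,0.7,0,0,0,0,0,0,0,0,0,0,0,0,0,0,0,0]'

```text
t: 12.95
tool_pos: [0.5618, 0.0957, 0.1498]
tcp_rot: [-0.001, 0.733, 0.68, -0.0]
contact_force: [0.1, 0.4, -1.4]
finger_gap: 0.0353
grasp_force: 40.0
```

```bash
python3 - <<'E'
from h import *
L=np.load("top0.npz"); m={k:L[k] for k in('fx','fy','cx','cy','T')}; P=pts(0,L['d'],m).reshape(-1,3)
for a in np.arange(.03,.36,.03):
    n=P[(P[:,1]>a)&(P[:,1]<a+.03)&(P[:,0]>.61)&(P[:,0]<.72)&(P[:,2]>.02)]
    if len(n): print(round(a,2),'xmin',n[:,0].min().round(3),'zmax x<.67',n[n[:,0]<.67][:,2].max(initial=0).round(3),'zmax',n[:,2].max().round(3))
delta([.5629,.0945,.041])
im,d=ctrl.read_camera('wrist'); Q=pts(0,d,ctrl.camera_model('wrist')).reshape(-1,3)
n=Q[(Q[:,1]>.05)&(Q[:,1]<.14)&(Q[:,0]>.61)&(Q[:,0]<.72)&(Q[:,2]>.02)&(Q[:,2]<.14)]; print(len(n),np.percentile(n,[1,50,99],axis=0).round(3))
E
```

```text
0.03 xmin 0.641 zmax x<.67 0.059 zmax 0.059
0.06 xmin 0.641 zmax x<.67 0.043 zmax 0.043
0.09 xmin 0.64 zmax x<.67 0.076 zmax 0.076
0.12 xmin 0.711 zmax x<.67 0.0 zmax 0.034
0.15 xmin 0.706 zmax x<.67 0.0 zmax 0.034
0.18 xmin 0.709 zmax x<.67 0.0 zmax 0.033
0.3 xmin 0.714 zmax x<.67 0.0 zmax 0.027
0.33 xmin 0.656 zmax x<.67 0.056 zmax 0.056
t 12.95 tcp [0.5618 0.0957 0.1498] gap 0.0353 f 40.0
tool delta cm [-0.11  0.14 10.88] turn units [-0.02 -0.    0.03]
7146 [[0.642 0.051 0.02 ]
 [0.678 0.077 0.035]
 [0.719 0.116 0.074]]
```

arm_command --moves '[-0.1,0.1,2,0,0,0,0,0,3,0,0,0,0,0,2.5,0,0,0,0,0,1.5,0,0,0,0,0,1.0,0,0,0,0,0,0.5,0,0,0,0,0,0.1,0,0,0,0,0,0,0,0,0]'

```text
t: 13.8
tool_pos: [0.5643, 0.094, 0.0453]
tcp_rot: [0.0, 0.733, 0.68, 0.0]
contact_force: [0.3, 0.4, -1.8]
finger_gap: 0.0356
grasp_force: 40.0
```

arm_command --moves '[0,0,0.1,0,0,0,0,0,0.1,0,0,0,0,0,0,0,0,0]'

```text
t: 14.1
tool_pos: [0.564, 0.0937, 0.0429]
tcp_rot: [0.0, 0.733, 0.68, 0.0]
contact_force: [0.5, -0.8, -2.4]
finger_gap: 0.0357
grasp_force: 40.0
```

arm_command --moves '[-0.0,-0.1,0.1,0,0,0,0,0,0.1,0,0,0,0,0,0.0,0,0,0,0,0,0,0,0,0]'

```text
t: 14.5
tool_pos: [0.5627, 0.0938, 0.0407]
tcp_rot: [0.0, 0.733, 0.68, -0.0]
contact_force: [-1.0, 0.4, 1.1]
finger_gap: 0.0352
grasp_force: 40.0
```

arm_command --moves '[0,0,0,0,0,0,0,0,0,0,0,0,0,0,0,0,0,0,0,0,0,0,0,0,0,0,0,0,0,0,0,0,0,0,0,0]' --gripper 8.0

```text
t: 15.1
tool_pos: [0.5629, 0.0939, 0.0406]
tcp_rot: [0.0, 0.733, 0.68, 0.0]
contact_force: [0.4, 0.2, 0.0]
finger_gap: 0.0785
grasp_force: 0.0
```

arm_command --moves '[0,0,-1,0,0,0,0,0,-3,0,0,0,0,0,-3,0,0,0,0,0,-3,0,0,0,0,0,-3,0,0,0,0,0,-2,0,0,0,0,0,0,0,0,0]'

```text
t: 15.8
tool_pos: [0.5643, 0.0945, 0.1943]
tcp_rot: [0.002, 0.733, 0.68, 0.002]
contact_force: [0.2, 0.7, -0.2]
finger_gap: 0.0802
grasp_force: 0.0
```

```bash
python3 -c "
from h import *
topfind((.4349,.2868),.08)
delta([.4351,.2866,.19])"
```

```text
top (0.4349, 0.2868) 234 mean [0.4349 0.2866 0.0803] mid [0.4354 0.2865 0.0801]
t 15.85 tcp [0.5635 0.094  0.1924] gap 0.0801 f 0.0
tool delta cm [ 18.24 -14.26   0.2 ] turn units [ 0.03 -0.    0.01]
```

arm_command --moves '[1.6,-1.2,0,0,0,0,3.6,-2.8,0,0,0,0,3.6,-2.8,0,0,0,0,3.6,-2.8,0,0,0,0,3.6,-2.8,0,0,0,0,2.2,-1.9,1,0,0,0,0,0,2,0,0,0,0,0,2,0,0,0]'

```text
t: 16.65
tool_pos: [0.4326, 0.2869, 0.1394]
tcp_rot: [-0.0, 0.732, 0.681, -0.0]
contact_force: [0.5, -0.2, -0.7]
finger_gap: 0.08
grasp_force: 0.0
```

arm_command --moves '[0,0,0,0,0,0,0,0,0,0,0,0]'

```text
t: 16.85
tool_pos: [0.4333, 0.2858, 0.1401]
tcp_rot: [-0.0, 0.733, 0.68, -0.001]
contact_force: [-0.1, -0.3, 0.7]
finger_gap: 0.0798
grasp_force: 0.0
```

```bash
python3 -c "
from h import *
delta([.4350,.2866,.046])"
```

```text
t 16.85 tcp [0.4333 0.2858 0.1401] gap 0.0798 f 0.0
tool delta cm [0.1  0.18 9.41] turn units [-0.02  0.01  0.02]
```

arm_command --moves '[0.1,0.1,1.5,0,0,0,0,0,3,0,0,0,0,0,2.5,0,0,0,0,0,1.5,0,0,0,0,0,0.8,0,0,0,0,0,0.2,0,0,0,0,0,0,0,0,0,0,0,0,0,0,0]'

```text
t: 17.65
tool_pos: [0.4355, 0.2874, 0.0465]
tcp_rot: [0.0, 0.733, 0.68, 0.001]
contact_force: [-0.8, 0.2, -0.0]
finger_gap: 0.0801
grasp_force: 0.0
```

arm_command --moves '[0,0,0,0,0,0,0,0,0,0,0,0,0,0,0,0,0,0,0,0,0,0,0,0,0,0,0,0,0,0,0,0,0,0,0,0,0,0,0,0,0,0]' --gripper 3.0

```text
t: 18.35
tool_pos: [0.4351, 0.287, 0.0456]
tcp_rot: [0.0, 0.733, 0.68, 0.0]
contact_force: [0.0, 0.2, 0.8]
finger_gap: 0.0355
grasp_force: 40.0
```

arm_command --moves '[0,0,-1,0,0,0,0,0,-3,0,0,0,0,0,-3,0,0,0,0,0,-3,0,0,0,0,0,-2,0,0,0,0,0,0,0,0,0]'

```text
t: 18.95
tool_pos: [0.436, 0.2881, 0.1687]
tcp_rot: [0.001, 0.733, 0.68, 0.002]
contact_force: [0.9, 0.4, -0.7]
finger_gap: 0.0355
grasp_force: 40.0
```

```bash
python3 -c "
from h import *
delta([.573,.2242,.16])"
```

```text
t 18.95 tcp [0.436  0.2881 0.1687] gap 0.0355 f 40.0
tool delta cm [-5.34 14.14  0.91] turn units [ 0.04 -0.02  0.02]
```

arm_command --moves '[-0.7,1.8,0,0,0,0,-1.3,3.4,0,0,0,0,-1.3,3.4,0,0,0,0,-1.2,3.4,0,0,0,0,-0.7,2.2,0,0,0,0,0,0,1,0,0,0,0,0,1,0,0,0,0,0,0,0,0,0]'

```text
t: 19.75
tool_pos: [0.5702, 0.2246, 0.1431]
tcp_rot: [-0.001, 0.733, 0.681, -0.002]
contact_force: [-0.7, 0.5, -1.6]
finger_gap: 0.0354
grasp_force: 40.0
```

arm_command --moves '[0,0,0,0,0,0,0,0,0,0,0,0]'

```text
t: 19.95
tool_pos: [0.572, 0.2253, 0.146]
tcp_rot: [-0.0, 0.733, 0.681, 0.0]
contact_force: [-0.7, 0.1, -2.2]
finger_gap: 0.0353
grasp_force: 40.0
```

```bash
python3 -c "
from h import *
delta([.573,.2242,.056])"
```

```text
t 19.95 tcp [0.572  0.2253 0.146 ] gap 0.0353 f 40.0
tool delta cm [-0.1  0.1  9. ] turn units [ 0.   -0.    0.03]
```

arm_command --moves '[-0.1,0.1,1.5,0,0,0,0,0,3,0,0,0,0,0,2.0,0,0,0,0,0,1.2,0,0,0,0,0,0.8,0,0,0,0,0,0.2,0,0,0,0,0,0,0,0,0,0,0,0,0,0,0]'

```text
t: 20.75
tool_pos: [0.5741, 0.2237, 0.0595]
tcp_rot: [0.0, 0.733, 0.68, 0.001]
contact_force: [-0.2, 0.2, -2.3]
finger_gap: 0.0354
grasp_force: 40.0
```

arm_command --moves '[0,0,0.1,0,0,0,0,0,0.1,0,0,0,0,0,0,0,0,0]'

```text
t: 21.05
tool_pos: [0.5737, 0.2233, 0.0568]
tcp_rot: [0.0, 0.733, 0.68, 0.0]
contact_force: [-0.4, -0.0, -2.3]
finger_gap: 0.0353
grasp_force: 40.0
```

arm_command --moves '[0.1,0,0.1,0,0,0,0,0,0.1,0,0,0,0,0,0,0,0,0,0,0,0,0,0,0]'

```text
t: 21.45
tool_pos: [0.5738, 0.2244, 0.0556]
tcp_rot: [0.0, 0.733, 0.68, 0.0]
contact_force: [-1.7, -2.0, 7.2]
finger_gap: 0.0355
grasp_force: 40.0
```

Seated. Releasing and lifting.

arm_command --moves '[0,0,0,0,0,0,0,0,0,0,0,0,0,0,0,0,0,0,0,0,0,0,0,0,0,0,0,0,0,0,0,0,0,0,0,0]' --gripper 8.0

```text
t: 22.05
tool_pos: [0.5736, 0.2244, 0.0546]
tcp_rot: [-0.0, 0.733, 0.68, -0.0]
contact_force: [0.6, -0.3, -0.2]
finger_gap: 0.0785
grasp_force: 0.0
```

arm_command --moves '[0,0,-1,0,0,0,0,0,-3,0,0,0,0,0,-3,0,0,0,0,0,-3,0,0,0,0,0,-3,0,0,0,0,0,-2,0,0,0,0,0,0,0,0,0]'

```text
t: 22.75
tool_pos: [0.5749, 0.2255, 0.2086]
tcp_rot: [0.001, 0.733, 0.68, 0.003]
contact_force: [0.1, 0.4, 0.0]
finger_gap: 0.0799
grasp_force: 0.0
```

```bash
python3 -c "
from h import *
topfind((.4666,.0762),.095)
delta([.4666,.0762,.19])"
```

```text
none
t 22.8 tcp [0.5742 0.2248 0.2065] gap 0.0804 f 0.0
tool delta cm [-15.63  -9.62   1.6 ] turn units [ 0.03 -0.01  0.02]
```

arm_command --moves '[-1.3,-0.8,0,0,0,0,-3.2,-2.0,0,0,0,0,-3.2,-2.0,0,0,0,0,-3.2,-2.0,0,0,0,0,-3.0,-1.9,0,0,0,0,-1.7,-0.9,1,0,0,0,0,0,0,0,0,0,0,0,0,0,0,0]'

```text
t: 23.6
tool_pos: [0.4661, 0.076, 0.1943]
tcp_rot: [-0.0, 0.733, 0.68, -0.0]
contact_force: [0.1, 0.5, -0.6]
finger_gap: 0.0799
grasp_force: 0.0
```

```bash
python3 -c "
from h import *
topfind((.4666,.0762),.095,'wrist')
delta([.4666,.0762,.05])"
```

```text
wrist (0.4666, 0.0762) 1648 mean [0.4678 0.0775 0.0949] mid [0.4678 0.0764 0.0932]
t 23.65 tcp [0.4666 0.0768 0.1946] gap 0.0801 f 0.0
tool delta cm [-7.000e-02  1.000e-02  1.446e+01] turn units [-0.   -0.01  0.02]
```

arm_command --moves '[0,0.1,2,0,0,0,0,0,3.5,0,0,0,0,0,3.5,0,0,0,0,0,2.5,0,0,0,0,0,1.7,0,0,0,0,0,1.0,0,0,0,0,0,0.3,0,0,0,0,0,0,0,0,0]'

```text
t: 24.45
tool_pos: [0.4675, 0.0767, 0.0497]
tcp_rot: [-0.0, 0.733, 0.68, 0.0]
contact_force: [0.2, 0.0, 0.4]
finger_gap: 0.0801
grasp_force: 0.0
```

arm_command --moves '[0,0,0,0,0,0,0,0,0,0,0,0,0,0,0,0,0,0,0,0,0,0,0,0,0,0,0,0,0,0,0,0,0,0,0,0,0,0,0,0,0,0]' --gripper 3.0

```text
t: 25.15
tool_pos: [0.4673, 0.0759, 0.0497]
tcp_rot: [0.0, 0.733, 0.68, 0.0]
contact_force: [0.9, 0.1, 1.0]
finger_gap: 0.0355
grasp_force: 40.0
```

arm_command --moves '[0,0,-1,0,0,0,0,0,-3,0,0,0,0,0,-3,0,0,0,0,0,-3,0,0,0,0,0,-3,0,0,0,0,0,-2,0,0,0,0,0,0,0,0,0,0,0,0,0,0,0]'

```text
t: 25.95
tool_pos: [0.4668, 0.0757, 0.1994]
tcp_rot: [0.0, 0.733, 0.68, -0.0]
contact_force: [-0.5, -0.5, -2.4]
finger_gap: 0.0354
grasp_force: 40.0
```

```bash
python3 -c "
from h import *
delta([.5781,.289,.19])"
```

```text
t 25.95 tcp [0.4668 0.0757 0.1994] gap 0.0354 f 40.0
tool delta cm [22.11  9.49  0.93] turn units [0.   0.   0.01]
```

arm_command --moves '[1.6,0.7,0,0,0,0,3.6,1.5,0,0,0,0,3.9,1.7,0,0,0,0,3.9,1.7,0,0,0,0,3.9,1.7,0,0,0,0,3.5,1.5,0,0,0,0,1.7,0.7,0,0,0,0,0,0,1,0,0,0]'

```text
t: 26.75
tool_pos: [0.5779, 0.2928, 0.1878]
tcp_rot: [-0.001, 0.732, 0.681, 0.0]
contact_force: [-0.9, 0.3, -2.3]
finger_gap: 0.0352
grasp_force: 40.0
```

arm_command --moves '[0,0,1,0,0,0,0,0,0,0,0,0,0,0,0,0,0,0]'

```text
t: 27.05
tool_pos: [0.5782, 0.2874, 0.1787]
tcp_rot: [0.0, 0.734, 0.68, -0.001]
contact_force: [0.0, 0.4, -3.0]
finger_gap: 0.0354
grasp_force: 40.0
```

```bash
python3 -c "
from h import *
delta([.5781,.2885,.06])"
```

```text
t 27.05 tcp [0.5782 0.2874 0.1787] gap 0.0354 f 40.0
tool delta cm [ 0.13 -0.   11.87] turn units [-0.01  0.02  0.  ]
```

arm_command --moves '[0,0,2,0,0,0,0,0,3,0,0,0,0,0,3,0,0,0,0,0,2,0,0,0,0,0,1.1,0,0,0,0,0,0.4,0,0,0,0,0,0.2,0,0,0,0,0,0,0,0,0]'

```text
t: 27.85
tool_pos: [0.5791, 0.2894, 0.0637]
tcp_rot: [0.0, 0.733, 0.68, 0.001]
contact_force: [-0.0, 0.4, -1.9]
finger_gap: 0.0353
grasp_force: 40.0
```

arm_command --moves '[0,0,0,0,0,0,0,0,0.1,0,0,0,0,0,0,0,0,0]'

```text
t: 28.15
tool_pos: [0.5787, 0.2893, 0.062]
tcp_rot: [0.0, 0.733, 0.68, 0.0]
contact_force: [-0.6, 0.1, -2.4]
finger_gap: 0.0351
grasp_force: 40.0
```

arm_command --moves '[0,0,0.1,0,0,0,0,0,0.1,0,0,0,0,0,0.1,0,0,0,0,0,0,0,0,0]'

```text
t: 28.55
tool_pos: [0.5786, 0.2893, 0.0598]
tcp_rot: [0.0, 0.733, 0.68, 0.0]
contact_force: [-2.5, -1.7, 7.7]
finger_gap: 0.0352
grasp_force: 40.0
```

Seated. Releasing, lifting and backing off toward the robot to look.

arm_command --moves '[0,0,0,0,0,0,0,0,0,0,0,0,0,0,0,0,0,0,0,0,0,0,0,0,0,0,0,0,0,0,0,0,0,0,0,0]' --gripper 8.0

```text
t: 29.15
tool_pos: [0.5785, 0.2892, 0.0585]
tcp_rot: [-0.0, 0.733, 0.68, -0.0]
contact_force: [0.5, 0.2, -0.4]
finger_gap: 0.0786
grasp_force: 0.0
```

arm_command --moves '[0,0,-1,0,0,0,0,0,-3,0,0,0,0,0,-3,0,0,0,0,0,-3,0,0,0,0,0,-3,0,0,0,0,0,-3,0,0,0,0,0,-2,0,0,0,0,0,0,0,0,0]'

```text
t: 29.95
tool_pos: [0.5795, 0.2904, 0.2428]
tcp_rot: [0.001, 0.733, 0.68, 0.003]
contact_force: [-0.1, -0.1, -0.6]
finger_gap: 0.08
grasp_force: 0.0
```

arm_command --moves '[-3.5,-2,0,0,0,0,-4,-2.5,0,0,0,0,-4,-2.5,0,0,0,0,-4,-2.5,0,0,0,0,-4,-2.5,0,0,0,0,-4,-2,0,0,0,0,-4,-1,0,0,0,0,-3,0,0,0,0,0]'

```text
t: 30.75
tool_pos: [0.4038, -0.006, 0.2382]
tcp_rot: [0.0, 0.734, 0.68, -0.001]
contact_force: [-0.1, 0.1, 0.9]
finger_gap: 0.0797
grasp_force: 0.0
```

arm_command --moves '[-3,0,0,0,0,0,-3,0,0,0,0,0,0,0,0,0,0,0,0,0,0,0,0,0,0,0,0,0,0,0]'

```text
t: 31.25
tool_pos: [0.4014, -0.0625, 0.2384]
tcp_rot: [-0.0, 0.733, 0.68, 0.0]
contact_force: [0.3, -0.3, -0.2]
finger_gap: 0.0798
grasp_force: 0.0
```

```bash
python3 - <<'E'
from h import *
for xy,h in [((.5629,.0945),.05),((.5678,.1593),.065),((.573,.2242),.08),((.578,.289),.095)]: topfind(xy,h,'top',.01)
im,_=ctrl.read_camera('top'); cv2.imwrite('pics/top9.png',im)
E
```

```text
top (0.5629, 0.0945) 217 mean [0.5613 0.0942 0.0596] mid [0.5615 0.0938 0.0599]
top (0.5678, 0.1593) 219 mean [0.5668 0.1599 0.0748] mid [0.5668 0.1591 0.0748]
top (0.573, 0.2242) 226 mean [0.5723 0.2247 0.0899] mid [0.5722 0.2248 0.0896]
top (0.578, 0.289) 232 mean [0.5771 0.2889 0.1047] mid [0.577  0.2887 0.1047]
```

View pics/top9.png

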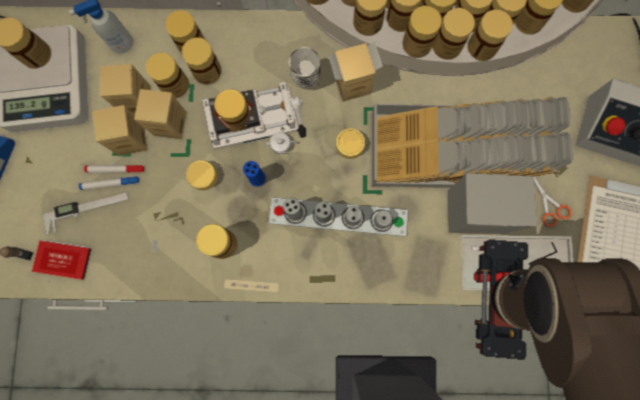

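All four gauges stand upright on their marks within about 2 mm, at (293,210), (323,213), (353,217) and (382,218). They run from tallest at red to shortest at green, and the bystanders haven't moved. Handing in.

```bash
python3 -c "
from plant import ctrl
print(ctrl.finish_job())"
```

```text
the job is handed in; nothing more can be done
None
```

I stood all four gauges upright on the rail in height order, shortest next to green and tallest next to red, each within about 2 mm of its mark in the last camera check, with the bystanders unmoved, and handed the job in at about 31 s; no verdict was returned.

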